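Pop open the push-to-open cupboard on the cheese counter

ROBOT

A 6-joint arm with a two-finger parallel gripper is mounted at the origin on a cart in front of the work surface, level with it; the furniture and walls round the work are solid. World frame = base frame: x ahead of the robot, y to its left, z up, the work surface at z = 0. Lengths are in m, angles in rad, forces in N, time in s.
With the tool pointing down it reaches from about 0.375 to 0.975 m from the base axis. Payload 3.8 kg.
Tool frame: the origin (TCP) lies between the finger pads; the fingertips stand 17 mm ahead of it and the grasp point (between the pads) lies 2 mm behind it; z points along the fingers, y is the line along which they close (so a half turn about z gives the same grasp; the last joint's range is limited). The gripper opens to 85 mm and grips with 20 to 120 N. Pads are 22 mm wide; open, the fingers measure 114 mm over their backs; the gripper's body (76 mm by 85 mm) begins 54 mm behind the grasp point. The pads swing forward as they close: fully open they stand 13 mm farther back than shut.
Start: joints at [1.105, 0.264, 1.604, -0, 1.274, -0.037], TCP at [0.281, 0.614, 0.248] pointing down, gripper open.
Joint ranges: [-2.63, 2.63], [-0.94, 2.18], [0.31, 2.57], [-1.31, 4.45], [0, 2.66], [-2.55, 2.55]. Speed limits (rad/s): [2.57, 2.57, 3.14, 3.14, 3.14, 3.14].

INTERFACE

Orientations are given as a rotation vector (axis times angle).
In Python, from workcell import bot gives the robot as it stands.
- The arm moves only by the tool play_rows, never from a script. Its argument "steps" is one flat list of numbers, 4 for each row, row after row: the shift along the tool's x, y, z in m, then the turn about the tool's z in rad. A call has 1 to 10 rows; each row is the pose to reach, as a shift and turn from the pose commanded when the call began, along the tool's axes at that moment; what a row does not reach only later rows make up. A row lasts 1/8 s, in which the tool goes at most 62.5 mm and 10.7 degrees, less where a joint would pass 70% of its speed; a pose out of reach is approached as far as the arm can. A call with a gripper value outside its range is refused whole. "jaw" is the closure in counts, from 0 (fully open) to 255 (shut), set as the call begins (left out, the last holds). The fingers move at their own pace and stop on an object; "grip_force" is the grip in N (left out, the last holds). Time passes only in rows, so rows that repeat a pose let the fingers close. It gives the time, the measured TCP pose, the force, the opening and the grip force at its end, in the units of the state.
- bot.read_state(): the state, without advancing time (a new reading comes with each control period).
- bot.read_camera(name): name is "side" or "top" or "wrist"; returns a dict with "pixels" (400x640x3 uint8, blue, green, red), "mtx" (3x3 intrinsics, pixels), "dist" ([k1, k2, p1, p2, k3] as OpenCV has them; the pictures are not rectified), "R" (3x3) and "t" (3): a world point X has camera coordinates R X + t. Camera axes: x right, y down, z forward; pixel columns grow to the right and rows downward; lengths in m; the calibration is good to about 2 mm. A picture is of the moment at which its call begins. There is no depth.
- bot.finish_job(): hands the job in; it is judged then, once.
The state is a dict: "time": time; "q": joint angles; "joint_vel": joint speeds; "joint_torque": joint torques, N m; "tool_pos": TCP position; "tcp_rot": TCP orientation; "wrist_force": force on the tool from outside, world axes, zero at the start; "torque": the same for the moment, N m; "width": opening from 0.0 (shut) to 1.0 (fully open); "grip_force": force on a finger pad.
Only numpy, scipy, OpenCV 4.12 (cv2) and the standard library are available. Lean on these libraries where they do the work, as an engineer would, in place of code of your own. Each camera call takes 0.05 s, during which the arm holds its last target. There are 200 camera calls.

TASK

The block of cheese stands in the way of the little cupboard's door, which has no handle and is held by a push-to-open catch. First push the cheese along the deck, without lifting it, until it is clear of the door to one side (or well away in front of it); then press the door in at its free edge until the catch lets go, and let the door spring ajar and stay so. Nothing is to be gripped or lifted, and the other cheeses beside the cupboard must not be disturbed.

Things in the scene. Friction and masses are not known exactly. Their poses are not given: they have to be found in the camera images.
- cabinet: small aluminium cupboard fixed to the deck, body 140 (x) x 190 (y) x 170 mm (height), with one white door over its whole front. Origin: centre of its underside, on the deck. Its x axis points from the door to the back (door faces -x), y to the door's hinge side (left as seen by the robot), z up. The closed door's outer face lies 90 mm ahead of the origin, at x = -0.090 in this frame.
- door (a joint): door hinge, rad: about 0 = shut and caught, negative = pressed in, positive = opening toward the cabinet's -x. Pressing the free edge in 5 mm (-0.027 rad, about 6 N) frees the catch; a firm stop follows at 6.5 mm, so press until it goes no further (10 to 15 N). A shorter press does not. As the finger backs off, a damped spring swings the door to 0.47 rad in about 1 s. It does not catch again.
- door_press (a point): round ring mark, 22 mm across, on the door's outer face, near the free (right, -y) edge: 25 mm in from that edge and 37 mm below the cupboard's top, at height 133 mm. The door is a white panel 14 mm thick, 190 mm wide, from 7 to 169 mm above the deck. Pressing here frees the catch. Axes as the cabinet's while the door is shut; turns with the door.
- rind_block: block of pale cheese with a dark rind on its top, about 109 (x) x 140 (y) x 63 mm high, about 0.9 kg, standing on the deck before the door (10 to 35 mm ahead of the door) so that the door cannot swing. Origin: centre of its underside. To be pushed only. It is clear when its origin is more than 0.14 m to either side of the cabinet's middle (along the cabinet's y), or more than 0.24 m ahead of the cabinet's origin (along its -x).
- caciotta: bystander: small round pale cheese, about 100 mm across, 46 mm high, standing on the deck beside the cupboard. Origin: centre of its underside.
- brick: bystander: small brown brick of smoked cheese, 53 x 82 x 38 mm, standing on the deck beside the cupboard, on the other side from the round one. Origin: centre of its underside.

How it is judged:
On the way, in this order (a step that is already met when the one before it is completed fails the run):
1. the block of cheese has been pushed clear of the door while the door is still shut ((y of rind_block in the frame of cabinet above 0.14 m or y of rind_block in the frame of cabinet below -0.14 m or x of rind_block in the frame of cabinet below -0.24 m) and value of joint door below 0.04 rad), for 0.2 s.
2. the door has sprung ajar (value of joint door above 0.3 rad), for 0.2 s.
At the end, for the whole second after the job is handed in: the door stands ajar at more than 0.3 rad, at rest; the block of cheese stands flat and still on the deck, its origin more than 0.14 m to one side of the cabinet's middle or more than 0.24 m ahead of its origin; the two bystanders are within 25 mm of where they stood (value of joint door above 0.3 rad and velocity of joint door below 0.1 rad/s and (y of rind_block in the frame of cabinet above 0.14 m or y of rind_block in the frame of cabinet below -0.14 m or x of rind_block in the frame of cabinet below -0.24 m) and height (world z) of rind_block between -0.01 and 0.01 m and angle between rind_block's own z axis and vertical below 0.15 rad and linear speed of rind_block below 0.02 m/s and distance of each of caciotta, brick from where it was at the start of the episode below 0.025 m); the robot touches nothing.
It fails at once if the block of cheese is lifted (more than 12 mm) or tipped (more than 0.3 rad) (height (world z) of rind_block above 0.012 m or angle between rind_block's own z axis and vertical above 0.3 rad).
It fails at once if a bystander cheese is shifted by more than 25 mm, lifted or knocked over (distance of any of caciotta, brick from where it was at the start of the episode above 0.025 m or angle between any of caciotta, brick's own z axis and vertical above 0.4 rad).
It also fails if it takes over 54 s, if anything falls off the work surface, if the arm or the gripper's body presses on something with over 40 N, if the wrist force passes 120 N, or if a joint passes its speed limit or range.

## Working session

There is one attempt and no reset: what is moved stays moved. The work goes in short steps, Python scripts to look and compute and a tool call to move; the robot and the scene stay as the last step left them, time stands still between calls to the robot, and variables do not carry over. Pictures are saved under pics/ and viewed, at most 10 in all, crops included, and the job is handed in when it is done.

Besides the shell and the picture viewer there is one more tool, called by a JSON object that holds its "api" and its "payload", one argument or row to a line. play_rows: Moves the arm, as the interface text tells. Its arguments: {"type":"object","properties":{"steps":{"type":"array"},"jaw":{"type":"number"},"grip_force":{"type":"number"}},"required":["steps"]}

```bash
mkdir -p pics; python3 - <<'E'
from workcell import bot
import cv2
for n in("top","side"):
    c=bot.read_camera(n); cv2.imwrite(f"pics/{n}0.png",c["pixels"])
    print(n,c["mtx"].round(1).tolist(),c["dist"],(-c["R"].T@c["t"]))
s=bot.read_state();print(s["time"],s["tool_pos"],s["tcp_rot"],s["width"])
E
```

```text
top [[399.1, 0.0, 316.7], [0.0, 399.1, 203.4], [0.0, 0.0, 1.0]] [-0.07664542  0.          0.          0.          0.        ] [0.49866254 0.01147049 1.06707966]
side [[507.9, 0.0, 313.9], [0.0, 507.9, 204.5], [0.0, 0.0, 1.0]] [-0.1078017  0.         0.         0.         0.       ] [-0.01583406 -0.31224649  0.98358227]
0.1 [0.28036853 0.61332046 0.24707979] [-0.6683643  -3.06915509  0.00310249] 0.9971344276501596
```

View pics/top0.png

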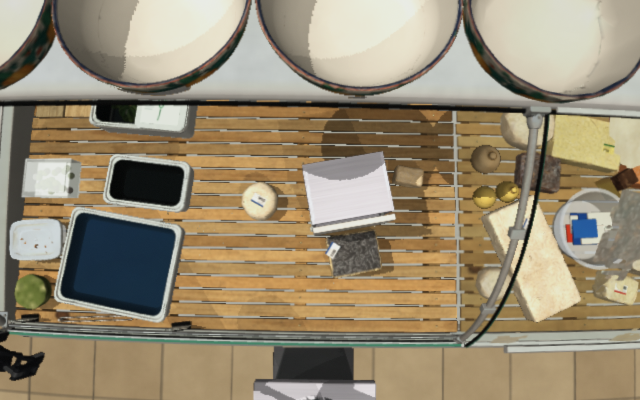

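View pics/side0.png

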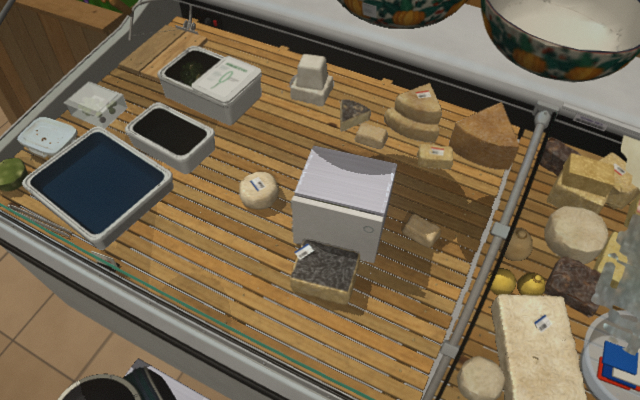

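```bash
cat > h.py <<'E'
import numpy as np, cv2
from workcell import bot
def proj(c,X):
    return cv2.projectPoints(np.array(X,float).reshape(-1,3),cv2.Rodrigues(c["R"])[0],c["t"],c["mtx"],c["dist"])[0][:,0]
def back(c,uv,z):
    uv=np.array(uv,float).reshape(-1,1,2); n=cv2.undistortPoints(uv,c["mtx"],c["dist"])[:,0]
    d=np.c_[n,np.ones(len(n))]@c["R"]; o=-c["R"].T@c["t"]
    return o+d*((z-o[2])/d[:,2])[:,None]
E
python3 - <<'E'
from h import *
t=bot.read_camera("top");s=bot.read_camera("side")
print(t["R"].round(2).tolist(),s["R"].round(2).tolist())
print(proj(t,[[.28,.61,.25],[0,0,0],[.5,0,0]]),proj(s,[[.28,.61,.25],[.5,0,0]]))
a=cv2.resize(t["pixels"][140:290,230:430],None,fx=4,fy=4,interpolation=2)
b=cv2.resize(s["pixels"][140:310,230:450],None,fx=3.5,fy=3.5,interpolation=2)
cv2.imwrite("pics/a.png",a);cv2.imwrite("pics/b.png",b)
E
```

```text
[[0.02, -1.0, 0.01], [-0.99, -0.02, -0.11], [0.11, -0.01, -0.99]] [[0.46, -0.89, 0.01], [-0.7, -0.37, -0.61], [0.54, 0.27, -0.79]]
[[ 22.91629099 346.51482018]
 [313.42487212 440.45001434]
 [316.60456635 247.61388124]] [[-22.87205531 154.89310737]
 [289.72601092 257.07637778]]
```

View pics/a.png

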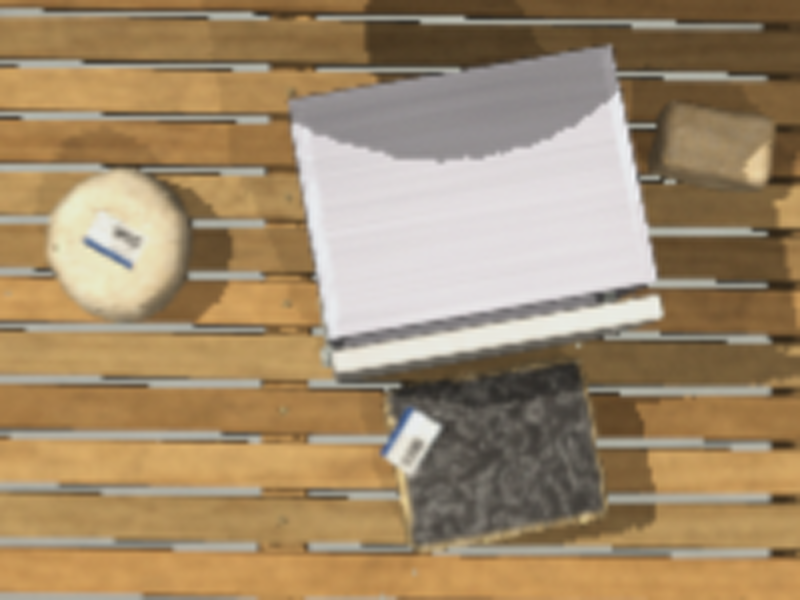

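View pics/b.png

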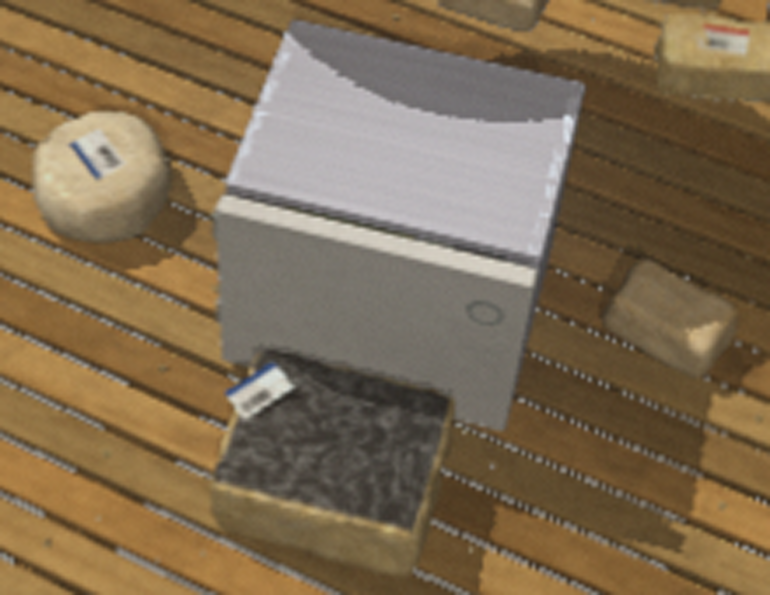

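```bash
python3 - <<'E'
from h import *
t=bot.read_camera("top");s=bot.read_camera("side")
A=lambda p:(np.array(p)+.5)/4-.5+[230,140]
B=lambda p:(np.array(p)+.5)/3.5-.5+[230,140]
np.set_printoptions(precision=4,suppress=True)
d=back(t,A([(337,373),(662,318)]),.169)
c=back(t,A([(290,100),(611,46),(655,283),(330,340)]),.17)
b=back(t,A([(388,385),(580,362),(606,508),(413,547)]),.063)
r=back(s,B([(485,313)]),.133)
print(d,np.linalg.norm(d[1]-d[0]));print(c,c.mean(0));print(b,b.mean(0),np.linalg.norm(np.diff(b,axis=0),axis=1));print(r)
print("bs",back(s,B([(355,528-0),(405,575),(212,490)]),0))
print("cac",back(t,A([(120,240)]),.046),"brick",back(t,A([(718,145)]),.038))
for v in(d[1]-d[0],c[1]-c[0],c[2]-c[3]): print(np.degrees(np.arctan2(v[0],-v[1])))
for v in (c[3]-c[0],c[2]-c[1]): print(np.degrees(np.arctan2(v[1],-v[0])))
yaw=np.arctan2(*(d[1]-d[0])[[0]],-(d[1]-d[0])[1]);print(yaw)
E
```

```text
[[ 0.5326  0.0085  0.169 ]
 [ 0.5667 -0.1751  0.169 ]] 0.18667540496022955
[[ 0.6879  0.0381  0.17  ]
 [ 0.7233 -0.1463  0.17  ]
 [ 0.5864 -0.1709  0.17  ]
 [ 0.5511  0.0127  0.17  ]] [ 0.6372 -0.0666  0.17  ]
[[ 0.5297 -0.024   0.063 ]
 [ 0.546  -0.1449  0.063 ]
 [ 0.455  -0.1615  0.063 ]
 [ 0.4293 -0.041   0.063 ]] [ 0.49   -0.0928  0.063 ] [0.122  0.0926 0.1232]
[[ 0.5624 -0.1521  0.133 ]]
bs [[ 0.467  -0.12    0.    ]
 [ 0.4521 -0.1611  0.    ]
 [ 0.4497 -0.0287  0.    ]]
cac [[0.6203 0.1493 0.046 ]] brick [[ 0.6913 -0.2401  0.038 ]]
10.501455081856655
10.871009263070098
10.895920957598419
-10.479825606894233
-10.208396698998959
0.18328496742868924
```

```bash
cat >> h.py <<'E'
from scipy.spatial.transform import Rotation as Ro
O=np.array([.637,-.067]);Y=np.radians(10.7);C=np.array([[np.cos(Y),-np.sin(Y)],[np.sin(Y),np.cos(Y)]])
def go(cx,cy,z):
    s=bot.read_state();R=Ro.from_rotvec(s["tcp_rot"]).as_matrix()
    w=np.r_[O+C@[cx,cy],z]; p=np.array(s["tool_pos"])
    ya=np.degrees(np.arctan2(R[1,1],R[0,1]))-np.degrees(Y)
    print("t",s["time"],"world",w.round(3),"cab now",(C.T@(p[:2]-O)).round(4),p[2].round(4),"tool shift",(R.T@(w-p)).round(4),"yaxis yaw rel cab deg",ya.round(2), "rad",np.radians(ya).round(3),"F",np.round(s["wrist_force"],1),"w",s["width"])
E
python3 -c "
from h import *
go(-.16,-.135,.25)"
```

```text
t 0.3 world [ 0.505 -0.229  0.25 ] cab now [-0.2239  0.735 ] 0.2478 tool shift [-0.5545 -0.6734 -0.0017] yaxis yaw rel cab deg 54.73 rad 0.955 F [0.4 0.3 0.7] w 1.0011225878095988
```

{"api": "play_rows", "payload": {
  "steps": [-0.039,-0.0475,0,0.1,-0.078,-0.095,0,0.2,-0.117,-0.1425,0,0.3,-0.156,-0.19,0,0.4,-0.195,-0.2375,0,0.5,-0.234,-0.285,0,0.6,-0.273,-0.3325,0,0.7,-0.312,-0.38,0,0.8,-0.351,-0.4275,0,0.9,-0.39,-0.475,0,0.955],
  "jaw": 135
}}

```text
time: 1.55
tool_pos: [0.4381, 0.0178, 0.2488]
tcp_rot: [2.006, 2.416, 0.002]
wrist_force: [0.8, -0.0, -0.2]
width: 0.472
grip_force: 0.0
```

```bash
python3 -c "
from h import *
go(-.16,-.135,.25)"
```

```text
t 1.55 world [ 0.505 -0.229  0.25 ] cab now [-0.1797  0.1202] 0.2488 tool shift [-0.2552  0.0202 -0.0012] yaxis yaw rel cab deg -0.11 rad -0.002 F [ 0.8 -0.  -0.2] w 0.4719365448622471
```

{"api": "play_rows", "payload": {
  "steps": [-0.06,0.005,0,0,-0.12,0.01,0,0,-0.18,0.015,0,0,-0.23,0.02,0,0,-0.255,0.02,0.03,0,-0.255,0.02,0.09,0,-0.255,0.02,0.15,0,-0.255,0.02,0.2,0,-0.255,0.02,0.213,0,-0.255,0.02,0.213,0]
}}

```text
time: 2.8
tool_pos: [0.5049, -0.2271, 0.0353]
tcp_rot: [-2.004, -2.418, 0.0]
wrist_force: [0.7, 0.8, 0.7]
width: 0.473
grip_force: 0.0
```

```bash
python3 - <<'E'
from h import *
go(-.16,.1,.036)
c=bot.read_camera("top");cv2.imwrite("pics/c.png",cv2.resize(c["pixels"][140:310,230:430],None,fx=3,fy=3))
E
```

```text
t 2.8 world [0.461 0.002 0.036] cab now [-0.1595 -0.1328] 0.0353 tool shift [ 0.2328 -0.0004 -0.0006] yaxis yaw rel cab deg 0.02 rad 0.0 F [0.7 0.8 0.7] w 0.47278032891965627
```

View pics/c.png

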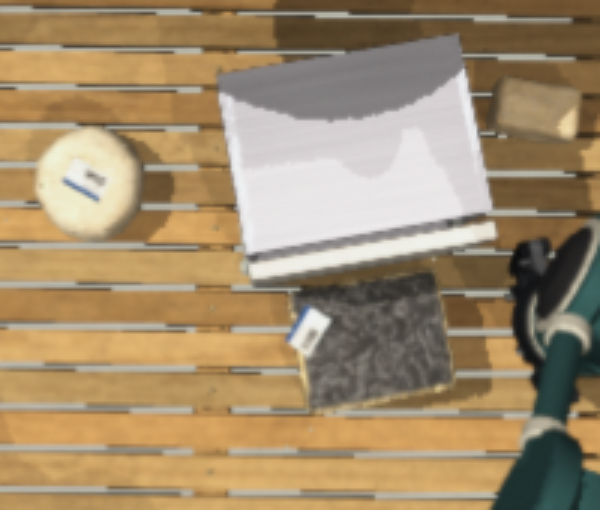

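{"api": "play_rows", "payload": {
  "steps": [0.02,0,0,0,0.035,0,0,0,0.05,0,0,0,0.065,0,0,0,0.08,0,0,0,0.095,0,0,0,0.11,0,0,0,0.125,0,0,0,0.14,0,0,0,0.15,0,0,0]
}}

```text
time: 4.1
tool_pos: [0.4777, -0.0796, 0.0359]
tcp_rot: [2.001, 2.418, 0.0]
wrist_force: [0.8, -5.9, 1.5]
width: 0.469
grip_force: 2.8
```

```bash
python3 - <<'E'
from h import *
go(-.16,.105,.036)
c=bot.read_camera("top");cv2.imwrite("pics/d.png",cv2.resize(c["pixels"][140:310,230:430],None,fx=3,fy=3))
E
```

```text
t 4.1 world [0.46  0.006 0.036] cab now [-0.1588  0.0172] 0.0359 tool shift [ 0.0878 -0.0011 -0.0003] yaxis yaw rel cab deg 0.07 rad 0.001 F [ 0.8 -5.9  1.5] w 0.46945637039682686
```

View pics/d.png

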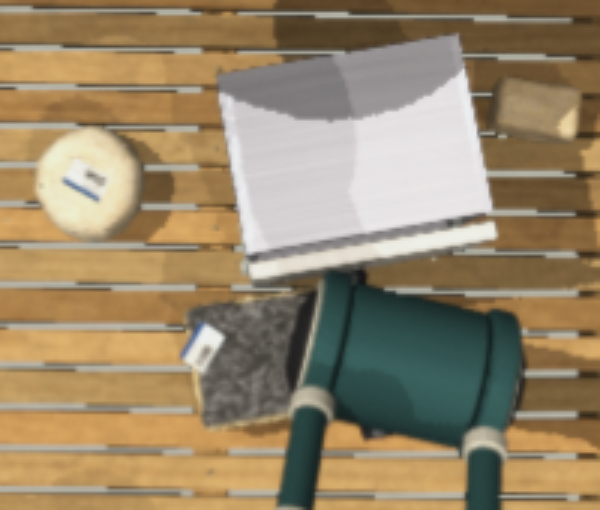

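{"api": "play_rows", "payload": {
  "steps": [0.015,0,0,0,0.03,0,0,0,0.045,0,0,0,0.06,0,0,0,0.075,0,0,0,0.087,0,0,0,0.095,0,0,0,0.098,0,0,0,0.07,0,0,0,0.04,0,0,0]
}}

```text
time: 5.4
tool_pos: [0.469, -0.04, 0.035]
tcp_rot: [-2.002, -2.419, -0.0]
wrist_force: [0.1, -0.2, 0.5]
width: 0.473
grip_force: 0.0
```

{"api": "play_rows", "payload": {
  "steps": [0,-0.01,-0.04,0,0,-0.03,-0.1,0,0,-0.05,-0.16,0,-0.02,-0.07,-0.18,0.18,-0.05,-0.08,-0.18,0.36,-0.08,-0.08,-0.18,0.54,-0.1,-0.08,-0.18,0.72,-0.12,-0.08,-0.18,0.9,-0.13,-0.08,-0.18,1.08,-0.13,-0.08,-0.18,1.26],
  "jaw": 255
}}

```text
time: 6.65
tool_pos: [0.4148, -0.1829, 0.2147]
tcp_rot: [-3.046, -0.763, 0.001]
wrist_force: [0.4, 0.1, 0.4]
width: 0.004
grip_force: 0.0
```

```bash
python3 - <<'E'
from h import *
go(-.14,-.072,.132)
print(bot.read_state()["q"])
c=bot.read_camera("top");cv2.imwrite("pics/e.png",cv2.resize(c["pixels"][140:310,200:430],None,fx=3,fy=3))
E
```

```text
t 6.65 world [ 0.513 -0.164  0.132] cab now [-0.2399 -0.0726] 0.2147 tool shift [0.0955 0.0295 0.0826] yaxis yaw rel cab deg -72.58 rad -1.267 F [0.4 0.1 0.4] w 0.003801624614605933
[-4.70803050e-01 -1.39692403e-01  2.09445628e+00  8.83251027e-04
  1.18844503e+00  6.08860850e-01]
```

View pics/e.png

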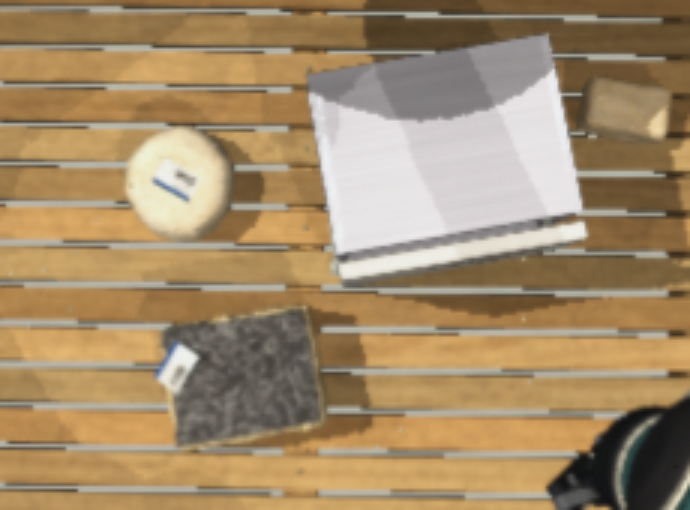

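{"api": "play_rows", "payload": {
  "steps": [0.03,0.009,0.02,0.15,0.06,0.018,0.05,0.304,0.0955,0.0295,0.08,0.304,0.0955,0.0295,0.0826,0.304,0.0955,0.0295,0.0826,0.304]
}}

```text
time: 7.32
tool_pos: [0.5122, -0.1627, 0.1321]
tcp_rot: [-3.125, -0.307, 0.003]
wrist_force: [0.6, -0.4, 0.1]
width: -0.002
grip_force: 0.0
```

```bash
python3 - <<'E'
from h import *
go(-.108,-.07,.132)
c=bot.read_camera("top")
b=back(c,[[(245+.5)/3-.5+200,(378+.5)/3-.5+140]],.063)[0];print("block cab",C.T@(b[:2]-O))
c=bot.read_camera("side");cv2.imwrite("pics/f.png",cv2.resize(c["pixels"][120:310,230:450],None,fx=3,fy=3))
E
```

```text
t 7.325 world [ 0.544 -0.156  0.132] cab now [-0.1404 -0.0709] 0.1321 tool shift [ 0.0324 -0.0006  0.0001] yaxis yaw rel cab deg -89.48 rad -1.562 F [ 0.6 -0.4  0.1] w -0.0018074778867644974
block cab [-0.1514641   0.18617217]
```

View pics/f.png

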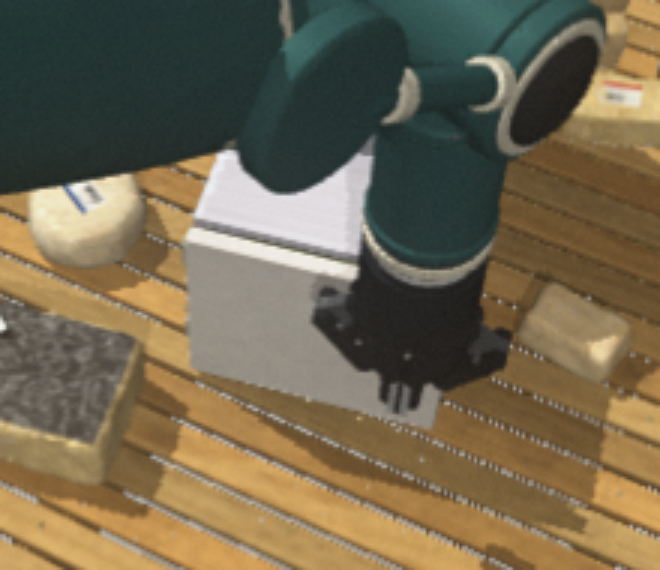

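{"api": "play_rows", "payload": {
  "steps": [0.01,0,-0.008,0,0.02,0,-0.008,0,0.027,0,-0.008,0,0.031,0,-0.008,0,0.034,0,-0.008,0,0.037,0,-0.008,0,0.039,0,-0.008,0,0.039,0,-0.008,0]
}}

```text
time: 8.43
tool_pos: [0.5505, -0.1559, 0.1403]
tcp_rot: [-3.127, -0.304, 0.003]
wrist_force: [-4.3, -1.2, 0.4]
width: 0.001
grip_force: 0.0
```

{"api": "play_rows", "payload": {
  "steps": [0.001,0,0,0,0.002,0,0,0,0.003,0,0,0,0.004,0,0,0,0.004,0,0,0]
}}

```text
time: 9.05
tool_pos: [0.5544, -0.1554, 0.1403]
tcp_rot: [3.127, 0.304, -0.003]
wrist_force: [-5.1, -2.0, 0.9]
width: 0.003
grip_force: 0.0
```

{"api": "play_rows", "payload": {
  "steps": [0.001,0,0,0,0.002,0,0,0,0.003,0,0,0,0.003,0,0,0]
}}

```text
time: 9.55
tool_pos: [0.5557, -0.1553, 0.1402]
tcp_rot: [3.126, 0.304, -0.009]
wrist_force: [-10.0, -2.9, 4.2]
width: 0.0
grip_force: 0.0
```

{"api": "play_rows", "payload": {
  "steps": [0.001,0,0,0,0.002,0,0,0,0.002,0,0,0]
}}

```text
time: 9.93
tool_pos: [0.5558, -0.1552, 0.1402]
tcp_rot: [3.126, 0.305, -0.015]
wrist_force: [-16.5, -6.2, 8.0]
width: -0.004
grip_force: 0.0
```

Firm stop reached at about 17 N, so I'll back off.

{"api": "play_rows", "payload": {
  "steps": [-0.01,0,0,0,-0.03,0,0,0,-0.06,0,0,0,-0.09,0,0,0,-0.12,0,0,0,-0.14,0,-0.02,0,-0.145,0,-0.06,0,-0.145,0,-0.1,0,-0.145,0,-0.13,0,-0.145,0,-0.13,0]
}}

```text
time: 11.18
tool_pos: [0.4198, -0.183, 0.2742]
tcp_rot: [3.123, 0.303, 0.012]
wrist_force: [0.1, 0.4, -0.3]
width: 0.0
grip_force: 0.0
```

{"api": "play_rows", "payload": {
  "steps": [0,0.04,0,0,0,0.08,0,0,0,0.12,0,0,0,0.16,0,0,0,0.18,0,0,0,0.18,0,0,0,0.18,0,0,0,0.18,0,0,0,0.18,0,0,0,0.18,0,0]
}}

```text
time: 12.42
tool_pos: [0.4527, -0.3583, 0.271]
tcp_rot: [3.126, 0.305, 0.001]
wrist_force: [0.8, -0.2, -0.6]
width: -0.0
grip_force: 0.0
```

```bash
python3 - <<'E'
from h import *
go(-.108,-.07,.132)
c=bot.read_camera("top");cv2.imwrite("pics/g.png",cv2.resize(c["pixels"][120:310,200:450],None,fx=3,fy=3))
E
```

```text
t 12.425 world [ 0.544 -0.156  0.132] cab now [-0.2352 -0.252 ] 0.271 tool shift [ 0.1285 -0.1811  0.1389] yaxis yaw rel cab deg -89.56 rad -1.563 F [ 0.8 -0.2 -0.6] w -0.0004628575691132364
```

View pics/g.png

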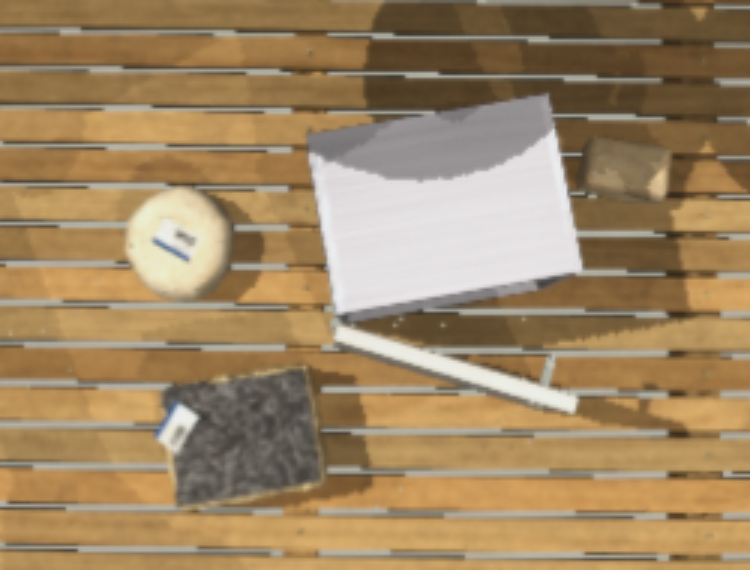

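The door stands ajar: its free edge is at (577,405) and its hinge at (337,330), about 0.47 rad. The block is clear to the left at (245,437), and the two bystanders have not moved.

{"api": "play_rows", "payload": {
  "steps": [0,0,0,0,0,0,0,0,0,0,0,0,0,0,0,0]
}}

```text
time: 12.98
tool_pos: [0.4526, -0.3587, 0.2706]
tcp_rot: [-3.127, -0.304, 0.0]
wrist_force: [-0.0, 0.5, -0.4]
width: 0.003
grip_force: 0.0
```

```bash
python3 -c "
from workcell import bot
print(bot.finish_job())"
```

```text
the job is handed in; nothing more can be done
None
```

I handed the job in at about 13 s, and no verdict came back: the cheese block was pushed about 0.19 m to the left of the cupboard's middle, the door was pressed to its stop and stands ajar at about 0.47 rad by eye, and the two other cheeses look unmoved.

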